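# Re-index a coolant connector under the clamp head

### The job

The connector in the joining fixture is clamped with its port pointing the wrong way. Swing the clamp head's red-knobbed lever all the way up to lift the presser foot, turn the connector in its nest (without lifting it out) until its port points straight at the red mark, then swing the lever fully down again so that the foot clamps it. Leave the other things on the bench where they are.

Things in the scene. Friction and masses are not known exactly. Their poses are not given: they have to be found in the camera images.
- fixture: Fixed aluminium plate 270 x 330 x 20 mm with a column (40 x 60 mm, 320 high, at x = 105) and a round blue clamp head: radius 58 mm, z = 112 to 204 mm, centred over the nest; it overhangs the port, so come in tilted, radially from outside. Origin: on the table, on the axis of nest and head; x points away from the operator to the column, y to the lever's side, z up.
- nest (a point): Centre of the nest floor, on the fixture plate's top (20 mm above the table). The nest is a black ring, inner radius 34.5, outer 43, 12 mm high. Axes as the fixture's.
- clamp_lever (a joint): Clamp lever angle (rad): 0 = fully down (foot clamps), 0.9 = fully up against its stop (foot 23 mm higher). Stays where it is left; takes about 4 N at the knob. Turns about the fixture's y axis.
- lever_pivot (a point): Point on the lever's pivot axis, in the lever's plane: fixture x = 0, y = 115, z = 160 mm.
- lever_knob (a point): Centre of the red ball knob (diameter 30 mm) on the lever's end, 120 mm from the pivot on a 12 mm rod. When down, the rod points to the fixture's -x and 20 degrees below level; at the upper stop about 32 degrees above level.
- presser_foot: Round black rubber foot, radius 24, 8 mm thick, sprung (about 6 N when clamped), moved by the lever, presses on the connector's top. Origin: centre of its underside.
- connector: Loose aluminium connector, about 0.35 kg: round body of radius 32, 60 mm high, in the nest. One level port tube, diameter 20, leaves it along its -x axis, 45 mm above its underside, with a brass bead (diameter 24, 6 long) at its end, 88 mm from the axis; the tube is free to grip 45 to 82 mm from the axis. Origin: centre of the underside; z up.
- port_tip (a point): Centre of the port's open end, 88 mm from the connector's axis. Axes as the connector's.
- red_mark (a point): Centre of the flat red bar mark (36 x 12 mm) lying on the fixture plate, 114 mm from the nest axis, clear of the port's end; its -x axis points radially outward from the nest axis. It differs from run to run and cannot be moved by touch.
- spare_connector: Bystander: a second connector of the same make, standing on the table to the right of the fixture. Not to be moved. Origin: underside, z up.
- gauge_block: Bystander: dark steel block, 50 x 30 x 25 mm, on the fixture plate's front. Not to be moved. Origin: underside, z up.
- wrench: Bystander: wrench lying to the left of the fixture. Not to be moved. Origin: underside, z up.
- screwdriver: Bystander: screwdriver on the table far right. Not to be moved. Origin: underside, z up.
- cleaner: Bystander: white bottle, 170 mm high, far right part. Not to be moved. Origin: underside, z up.
- mallet: Bystander: hammer on the table far left. Not to be moved. Origin: underside, z up.
- cup: Bystander: green cup, 90 mm high, far left. Not to be moved. Origin: underside, z up.
Things that resemble listed ones, but are neither listed nor needed, are in the scene too. What is shaped like the connector but blue is not meant.

How it is judged:
By the outcome, as a careful person would: the job done as asked, in the order asked, and still so for the second after the job is handed in, with the robot touching nothing.
It also fails if it takes over 61 s, if anything falls off the work surface, if the arm or the gripper's body presses on something with over 40 N, if the wrist force passes 120 N, or if a joint passes its speed limit or range.

### The arm

A 6-joint arm with a two-finger parallel gripper is mounted at the origin on the work surface. World frame = base frame: x ahead of the robot, y to its left, z up, the work surface at z = 0. Lengths are in m, angles in rad, forces in N, time in s.
With the tool pointing down it reaches from about 0.325 to 0.9 m from the base axis. Payload 6.1 kg.
Tool frame: the origin (TCP) lies at the very end of the fingers, on their centre line; the grasp point (between the pads) lies 19 mm behind it (ctrl.grip_point_offset is the z of the grasp point in the tool frame, in m); z points along the fingers, y is the line along which they close (so a half turn about z gives the same grasp; the last joint's range is limited). The gripper opens to 85 mm and grips with 20 to 120 N. Pads are 22 mm wide; open, the fingers measure 114 mm over their backs; the gripper's body (76 mm by 85 mm) begins 54 mm behind the grasp point. The pads swing forward as they close: fully open they stand 13 mm farther back than shut.
Start: joints at [-1.476, 0.22, 1.526, -0, 1.395, -0.126], TCP at [0.137, -0.61, 0.231] pointing down, gripper open.
Joint ranges: [-2.98, 2.98], [-0.91, 2.08], [0.09, 2.57], [-1.24, 4.39], [0.2, 2.65], [-2.68, 2.68]. Speed limits (rad/s): [2.57, 2.57, 3.01, 3.14, 3.14, 3.14].

### API

Orientations are given as a 3x3 rotation matrix whose columns are the frame's x, y, z axes.
In Python, from plant import ctrl gives the robot as it stands.
- The arm moves only by the shell command python3 -m creep 'ROWS' [OPENING]. ROWS is JSON, a list of rows, each a list of 2 entries, a list of its own where there are three numbers: the shift along the world's x, y, z in m, then the turn, a rotation vector about the world's x, y, z in degrees. A call has 1 to 12 rows; each row shifts and turns the commanded pose from where the row before left it; what a row does not reach is not made up. A row lasts 1/10 s, in which the tool goes at most 50 mm and 8.59 degrees, less where a joint would pass 70% of its speed; a pose out of reach is approached as far as the arm can. A call with a gripper value outside its range is refused whole. OPENING is the opening, from 0 (shut) to 1 (fully open), set as the call begins (- or left out, the last holds). The fingers move at their own pace and stop on an object; the grip force is fixed at half the most. Time passes only in rows, so rows that do not move let the fingers close. It gives the time, the measured TCP pose, the force, the opening and the grip force at its end, in the units of the state.
- ctrl.state(): the state, without advancing time (a new reading comes with each control period).
- ctrl.read_camera(name): name is "scene" or "side" or "wrist"; returns a dict with "image" (420x560x3 uint8, red, green, blue), "z_map" (420x560 float32, m along the optical axis (not along the pixel's ray), 0 where there is no reading), "K" (3x3 intrinsics, pixels), "R" (3x3) and "t" (3): a world point X has camera coordinates R X + t. Camera axes: x right, y down, z forward; pixel columns grow to the right and rows downward; lengths in m; the calibration is good to about 2 mm. The wrist camera is an equidistant fisheye: a pixel r from the principal point sees the ray r / f radians off the axis. A picture is of the moment at which its call begins.
- ctrl.job_done(): hands the job in; it is judged then, once.
Trained networks look in the newest picture that a camera, given by its name, has taken for a name from the list of things; names that differ only in an ending like _2 or _b are one class to them, and where a whole thing is asked for, a point or a joint stands for the part that bears it (a point fixed in the world has none). Each returns a list of dicts, best first, with "p" (0 to 1); they miss things now and then, are a little off and sometimes report something else, mostly with a low value. They report only what shows in the picture. A call takes as long as a camera call. They do not tell look-alikes from the thing itself.
- ctrl.look_for(thing, camera): "rect" ([centre column, centre row, width, height] in pixels, round what is visible of it).
- ctrl.regions_of(thing, camera): "mask" (420x560 bool, what is visible of it) and "rect" ([centre column, centre row, width, height] in pixels, round what is visible of it).
- ctrl.landmark_of(thing, camera): "pixel" ([column, row] in pixels: a listed point, or the origin of a listed thing).
The state is a dict: "clock": time; "joint_positions": joint angles; "dq": joint speeds; "effort": joint torques, N m; "ee_pos": TCP position; "orientation": TCP orientation; "ft_force": force on the tool from outside, world axes, zero at the start; "ft_torque": the same for the moment, N m; "gripper_width": finger opening in m; "gripper_force": force on a finger pad.
Only numpy, scipy, OpenCV 4.12 (cv2) and the standard library are available. Lean on these libraries where they do the work, as an engineer would, in place of code of your own. Each camera call takes 0.05 s, during which the arm holds its last target. There are 200 camera calls.

## Working session

There is one attempt and no reset: what is moved stays moved. The work goes in short steps, Python scripts to look and compute and a shell command to move; the robot and the scene stay as the last step left them, time stands still between calls to the robot, and variables do not carry over. Pictures are saved under pics/ and viewed, at most 10 in all, crops included, and the job is handed in when it is done.

```bash
mkdir -p pics; ls
cat > h.py <<'E'
import numpy as np, cv2
from plant import ctrl
def save(c,n):
    cv2.imwrite('pics/'+n,c['image'][:,:,::-1])
def world(c,px,z=None,h=None):
    u,v=px;K=c['K']
    d=np.array([(u-K[0,2])/K[0,0],(v-K[1,2])/K[1,1],1.])
    R,t=c['R'],c['t']
    o=-R.T@t; D=R.T@d
    if h is not None: return o+D*(h-o[2])/D[2]
    if z is None: z=np.median([q for q in c['z_map'][int(v)-1:int(v)+2,int(u)-1:int(u)+2].ravel() if q>0] or [0])
    return o+D*z
def proj(c,X):
    p=c['K']@(c['R']@np.asarray(X)+c['t']);return p[:2]/p[2]
E
cat > a.py <<'E'
from h import *
np.set_printoptions(precision=3,suppress=True)
cs={n:ctrl.read_camera(n) for n in('scene','side')}
for n,c in cs.items():
    save(c,n+'0.png'); print(n,'cam at',-c['R'].T@c['t'])
    for th in('fixture','nest','lever_pivot','lever_knob','connector','port_tip','red_mark','spare_connector','gauge_block'):
        for r in ctrl.landmark_of(th,n)[:3]:
            print(th,round(r['p'],2),np.array(r['pixel']),world(c,r['pixel']))
print(ctrl.state())
E
python3 a.py
```

```text
pics
scene cam at [1.384 0.133 1.028]
fixture 0.75 [262.8 265.2] [ 0.681 -0.047  0.053]
nest 0.95 [262.6 261. ] [ 0.675 -0.049  0.066]
lever_pivot 0.64 [299.2 238.5] [0.667 0.055 0.174]
lever_knob 0.61 [306.2 218. ] [0.551 0.061 0.133]
connector 0.6 [185. 244.] [ 0.618 -0.307  0.027]
connector 0.4 [261.9 260.6] [ 0.739 -0.034  0.153]
connector 0.31 [262.7 263.9] [ 0.679 -0.048  0.057]
port_tip 0.98 [251.7 197.1] [ 0.357 -0.153  0.001]
port_tip 0.52 [135. 237.] [ 0.62  -0.467  0.035]
red_mark 0.44 [222.  255.8] [ 0.641 -0.183  0.021]
spare_connector 0.87 [187.1 240.9] [ 0.612 -0.3    0.036]
spare_connector 0.68 [420.7 237.1] [0.459 0.426 0.003]
gauge_block 0.41 [282.  234.2] [0.656 0.006 0.171]
side cam at [-0.137  0.873  1.01 ]
fixture 0.9 [267.2 218.7] [ 0.62  -0.032  0.034]
fixture 0.38 [264.8 221.1] [0.543 0.07  0.131]
nest 0.71 [263.  215.4] [ 0.635 -0.03   0.041]
nest 0.17 [328.4 187.9] [ 0.568 -0.299  0.023]
lever_pivot 0.86 [233.6 195.1] [0.664 0.062 0.161]
lever_knob 0.79 [264.8 221. ] [0.543 0.07  0.132]
connector 0.63 [266.  215.1] [ 0.627 -0.036  0.042]
port_tip 0.95 [294.6 193.2] [ 0.643 -0.207  0.02 ]
port_tip 0.52 [343.8 227.2] [ 0.402 -0.128  0.051]
red_mark 0.43 [217.  255.8] [0.652 0.161 0.002]
spare_connector 0.61 [325.4 189.2] [ 0.576 -0.292  0.018]
gauge_block 0.7 [283.5 235.9] [0.528 0.003 0.038]
gauge_block 0.62 [233.3 197.1] [0.666 0.062 0.152]
{'clock': 1.0, 'joint_positions': array([-1.476,  0.22 ,  1.527,  0.   ,  1.395, -0.126]), 'dq': array([-0.002, -0.001,  0.002, -0.002,  0.002,  0.001]), 'effort': array([  0.   , -49.686, -38.974,  -0.   ,   0.001,   0.   ]), 'ee_pos': array([ 0.137, -0.61 ,  0.231]), 'orientation': array([[ 0.976,  0.219,  0.   ],
       [ 0.219, -0.976, -0.   ],
       [ 0.   ,  0.   , -1.   ]]), 'ft_force': array([ 0.096, -0.206,  0.073]), 'ft_torque': array([ 0.038, -0.01 ,  0.059]), 'gripper_force': 0.0, 'gripper_width': 0.08548456376675174}
```

```bash
python3 -c "
import cv2
for n in('scene','side'):
    i=cv2.imread(f'pics/{n}0.png'); cv2.imwrite(f'pics/{n}0c.png',cv2.resize(i[150:330,120:420],None,fx=2.66,fy=2.66,interpolation=2))"
```

```text
(no output)
```

View pics/scene0c.png

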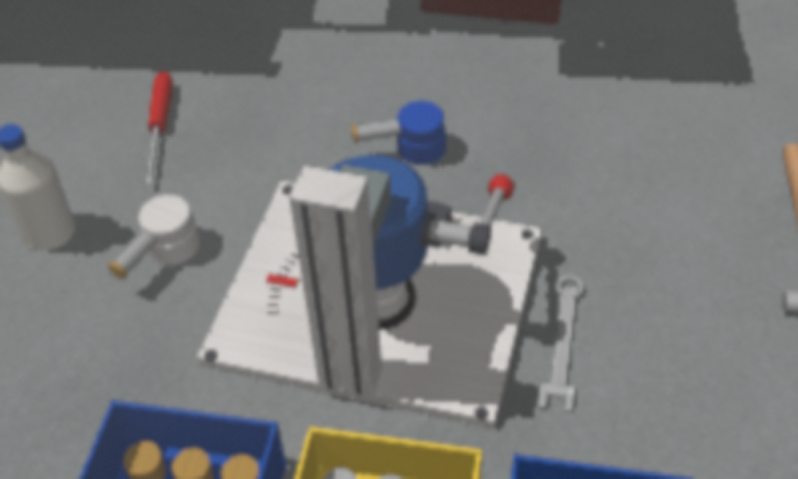

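View pics/side0c.png

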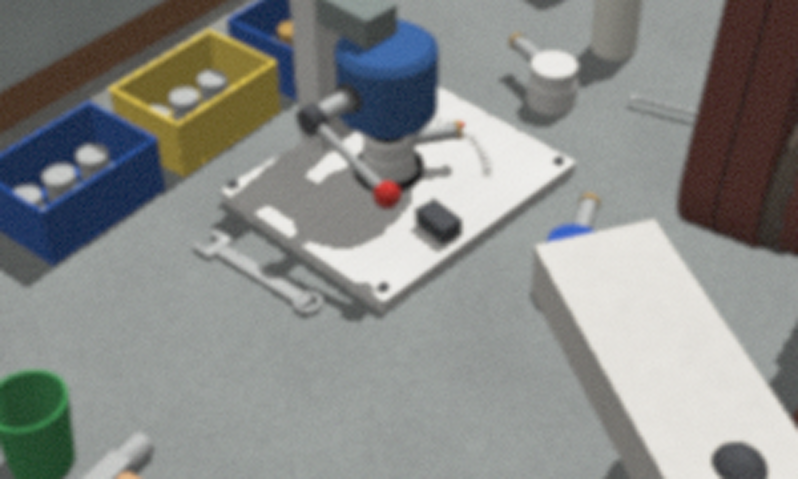

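The scene crop shows the fixture with column, blue head, lever knob at scene px (308,220) and the red mark at (225,255). The side crop shows the knob at (265,222) and the clamped connector's port, brass tip at about (293,197), with a red bit beside it.
Look-alikes: the connector I want is the one in the nest, under the head (side 266,215). The spare connector on the table (scene 185,240) and the blue one (scene 278,198; side 335,238) are not. I'll compute the poses and take a close crop.

```bash
cat > b.py <<'E'
from h import *
np.set_printoptions(precision=4,suppress=True)
S={'scene':[(287,188),(210,355),(481,412),(527,234)],'side':[(383,287),(558,160),(232,184)]}
def tri(obs):
    A=[];b=[]
    for c,px in obs:
        K=c['K'];d=np.array([(px[0]-K[0,2])/K[0,0],(px[1]-K[1,2])/K[1,1],1.]);D=c['R'].T@d;D/=np.linalg.norm(D)
        o=-c['R'].T@c['t'];P=np.eye(3)-np.outer(D,D);A.append(P);b.append(P@o)
    return np.linalg.lstsq(np.vstack(A),np.hstack(b),rcond=None)[0]
cs={n:ctrl.read_camera(n) for n in S}
for n,c in cs.items():
    print(n,'screws',[world(c,(120+u/2.66,150+v/2.66),h=.02) for u,v in S[n]])
    im=c['image'];hsv=cv2.cvtColor(im,cv2.COLOR_RGB2HSV)
    m=cv2.inRange(hsv,(0,150,90),(6,255,255))|cv2.inRange(hsv,(174,150,90),(180,255,255))
    k,l,st,ce=cv2.connectedComponentsWithStats(m)
    for i in range(1,k):
        if st[i,4]>=3:print('red',ce[i],st[i,4],'h.02:',world(c,ce[i],h=.0205),'depth',world(c,ce[i]))
    # points of blue head
    m=cv2.inRange(hsv,(100,90,40),(125,255,255))>0
    v,u=np.nonzero(m);P=np.array([world(c,(a,b),z=c['z_map'][b,a]) for a,b in zip(u,v)])
    P=P[(P[:,2]>.115)&(P[:,2]<.198)&(P[:,0]>.45)&(abs(P[:,1])<.2)]
    from scipy.optimize import least_squares
    r=least_squares(lambda q:np.hypot(P[:,0]-q[0],P[:,1]-q[1])-.058,[.65,-.05],loss='soft_l1',f_scale=.003)
    print('head',r.x,len(P),np.abs(r.fun).mean())
for th in('lever_pivot','lever_knob','port_tip'):
    o=[(c,ctrl.landmark_of(th,n)[0]['pixel']) for n,c in cs.items()];print(th,tri(o))
c=cs['side'];cv2.imwrite('pics/side1c.png',cv2.resize(c['image'][170:240,240:340,::-1],None,fx=8,fy=8,interpolation=2))
E
python3 b.py
```

```text
scene screws [array([ 0.4962, -0.2017,  0.02  ]), array([ 0.7482, -0.2234,  0.02  ]), array([0.7745, 0.0762, 0.02  ]), array([0.5262, 0.0993, 0.02  ])]
red [179.6071 186.5357] 84 h.02: [ 0.3613 -0.4125  0.0205] depth [ 0.3644 -0.4108  0.0236]
red [308.44 218.48] 25 h.02: [0.4474 0.0593 0.0205] depth [0.552  0.0675 0.1331]
red [ 47.4  244.15] 40 h.02: [ 0.6775 -0.7345  0.0205] depth [ 0.7535 -0.6412  0.1289]
red [226.2727 255.2727] 11 h.02: [ 0.6371 -0.1709  0.0205] depth [ 0.6396 -0.1699  0.0239]
head [ 0.6472 -0.0594] 310 0.001000903768186444
side screws [array([0.5265, 0.0968, 0.02  ]), array([ 0.4995, -0.2033,  0.02  ]), array([0.7773, 0.0724, 0.02  ])]
red [340.8 108. ] 10 h.02: [ 0.8549 -0.8265  0.0205] depth [ 0.7466 -0.6409  0.1286]
red [265.2833 222.2833] 60 h.02: [ 0.6239 -0.0279  0.0205] depth [0.5404 0.0711 0.1291]
head [ 0.6488 -0.0599] 721 0.0018605666705647926
lever_pivot [0.6591 0.0562 0.1647]
lever_knob [0.539  0.0592 0.1235]
port_tip [ 0.5366 -0.0906  0.1464]
```

View pics/side1c.png

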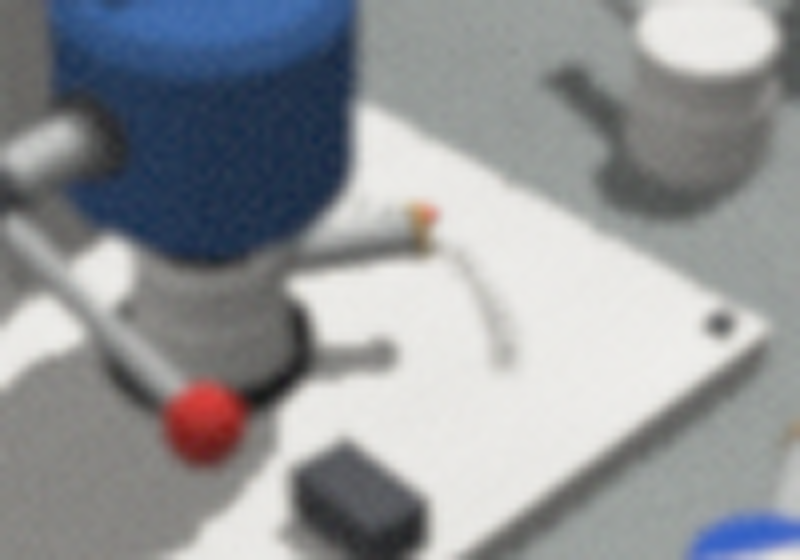

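The close crop confirms it: a grey connector in the nest under the head, with its port to the right and the bead at about side px (293,198). The red mark peeks out just behind the bead. Next are the port angle and the lever geometry.

```bash
cat > c.py <<'E'
from h import *
np.set_printoptions(precision=4,suppress=True)
c=ctrl.read_camera('side');A=np.array([.648,-.060,0])
for px in[(293.1,198.5)]:
    T=world(c,px,h=.065);d=T-A;print('tip',T,np.hypot(*d[:2]),np.degrees(np.arctan2(d[1],d[0])))
print('mark px in side',proj(c,[.637,-.171,.02]), 'mark ang',np.degrees(np.arctan2(-.111,-.0095)))
print([d for d in dir(ctrl) if d[0]!='_'])
for l in ctrl.landmark_of('port_tip','side')[:3]:
    T=world(c,l['pixel'],h=.065);d=T-A;print(l['p'],l['pixel'],T,np.hypot(*d[:2]),np.degrees(np.arctan2(d[1],d[0])))
s=ctrl.state();p=s['ee_pos'];print(p,s['clock'])
E
python3 c.py; python3 -m creep --help | head -20
```

```text
tip [ 0.5946 -0.1321  0.065 ] 0.0896781849670191 -126.5398987468208
mark px in side [289.6485 198.9302] mark ang -94.89177218047726
['IKError', 'grip_point_offset', 'job_done', 'landmark_of', 'look_for', 'read_camera', 'regions_of', 'state']
0.75 [291.9, 195.3] [ 0.6077 -0.1432  0.065 ] 0.0924208632048331 -115.8404767503433
0.47 [343.8, 224.5] [ 0.4001 -0.123   0.065 ] 0.25572967692290643 -165.74299743584243
[ 0.1369 -0.6098  0.2313] 1.5invalid input: not JSON, or not a number
```

```bash
python3 -m creep '[[[0.025,0.041,0.002],[0,0,-1.5]],[[0.025,0.041,0.002],[0,0,-1.5]],[[0.025,0.041,0.002],[0,0,-1.5]],[[0.025,0.041,0.002],[0,0,-1.5]],[[0.025,0.041,0.002],[0,0,-1.5]],[[0.025,0.041,0.002],[0,0,-1.5]],[[0.025,0.041,0.002],[0,0,-1.5]],[[0.025,0.041,0.002],[0,0,-1.5]],[[0.025,0.041,0.002],[0,0,-1.5]],[[0.025,0.041,0.002],[0,0,-1.5]],[[0.025,0.041,0.002],[0,0,-1.5]],[[0.025,0.041,0.002],[0,0,-1.5]]]' 1
```

```text
clock: 2.7
ee_pos: [0.4377, -0.116, 0.2559]
orientation: [[0.996, -0.094, 0.001], [-0.094, -0.996, -0.001], [0.001, 0.001, -1.0]]
ft_force: [0.4, -0.7, -0.1]
gripper_width: 0.0852
gripper_force: 0.0
```

```bash
python3 -m creep '[[[0.022,0.036,0],[0,0,0]],[[0.022,0.036,0],[0,0,0]],[[0.022,0.036,0],[0,0,0]],[[0.022,0.036,0],[0,0,0]],[[0.021,0.037,0],[0,0,0]],[[0,0,0],[0,0,0]]]'
cat > d.py <<'E'
from h import *
np.set_printoptions(precision=4,suppress=True)
def fish(c,px,h):
    K=c['K'];x=(px[0]-K[0,2])/K[0,0];y=(px[1]-K[1,2])/K[1,1];r=np.hypot(x,y)
    d=np.array([x/r*np.sin(r),y/r*np.sin(r),np.cos(r)]) if r>0 else np.array([0,0,1.])
    o=-c['R'].T@c['t'];D=c['R'].T@d;return o+D*(h-o[2])/D[2]
c=ctrl.read_camera('wrist');save(c,'w1.png')
hsv=cv2.cvtColor(c['image'],cv2.COLOR_RGB2HSV)
m=cv2.inRange(hsv,(0,150,70),(7,255,255))|cv2.inRange(hsv,(173,150,70),(180,255,255))
k,l,st,ce=cv2.connectedComponentsWithStats(m)
for i in range(1,k):
    if st[i,4]>=15:print('red',ce[i],st[i],'h.119:',fish(c,ce[i],.119),'h.0205',fish(c,ce[i],.0205))
for r in ctrl.landmark_of('port_tip','wrist')[:2]:print(r,fish(c,r['pixel'],.065))
E
python3 d.py
```

```text
clock: 3.3
ee_pos: [0.5473, 0.0673, 0.2551]
orientation: [[0.996, -0.089, 0.001], [-0.089, -0.996, 0.002], [0.0, -0.002, -1.0]]
ft_force: [-0.2, -0.1, -0.2]
gripper_width: 0.0855
gripper_force: 0.0
red [281.6349 203.4762] [266 188  33  31 756] h.119: [0.5456 0.0659 0.119 ] h.0205 [0.5219 0.0677 0.0205]
red [555.601  270.1166] [551 242   9  53 386] h.119: [ 0.4294 -0.2778  0.119 ] h.0205 [ 0.3646 -0.3978  0.0205]
{'pixel': [443.4, 272.7], 'p': 0.59} [ 0.4279 -0.1255  0.065 ]
```

View pics/w1.png

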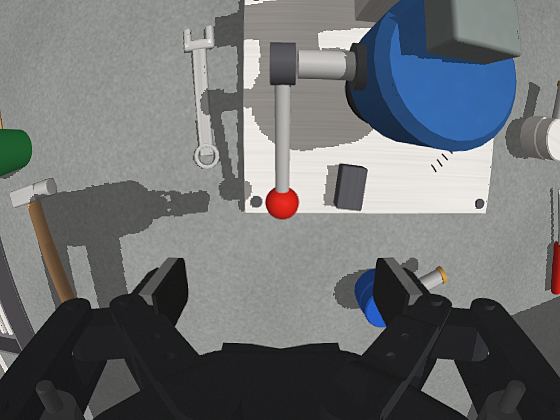

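The wrist picture shows the knob at (282,203), between the finger planes, with free space around it. Descending to grip it.

```bash
python3 -m creep '[[[0,0,-0.039],[0,0,0]],[[0,0,-0.039],[0,0,0]],[[-0.001,-0.001,-0.039],[0,0,0]],[[0,0,-0.038],[0,0,0]],[[0,0,0],[0,0,0]]]' 1; python3 -m creep '[[[0,0,0],[0,0,0]],[[0,0,0],[0,0,0]],[[0,0,0],[0,0,0]],[[0,0,0],[0,0,0]],[[0,0,0],[0,0,0]],[[0,0,0],[0,0,0]]]' 0
```

```text
clock: 3.9
ee_pos: [0.5397, 0.061, 0.0948]
orientation: [[0.995, -0.095, -0.011], [-0.095, -0.995, 0.0], [-0.011, 0.001, -1.0]]
ft_force: [-1.4, -0.0, -0.6]
gripper_width: 0.0849
gripper_force: 0.0
clock: 4.5
ee_pos: [0.5472, 0.0661, 0.1039]
orientation: [[0.996, -0.093, 0.006], [-0.093, -0.996, 0.006], [0.005, -0.007, -1.0]]
ft_force: [-0.7, 14.2, 9.0]
gripper_width: 0.0271
gripper_force: 58.4
```

```bash
python3 -m creep '[[[-0.003,0,0.009],[0,0,0]],[[-0.002,0,0.009],[0,0,0]],[[-0.001,0,0.009],[0,0,0]],[[-0.001,0,0.009],[0,0,0]],[[0,0,0.009],[0,0,0]],[[0.001,0,0.009],[0,0,0]],[[0.0015,0,0.009],[0,0,0]],[[0.002,0,0.009],[0,0,0]],[[0.003,0,0.009],[0,0,0]],[[0.003,0,0.008],[0,0,0]],[[0.004,-0.001,0.008],[0,0,0]],[[0.004,0,0.008],[0,0,0]]]'
python3 -m creep '[[[0.002,0,0.003],[0,0,0]],[[0,0,0],[0,0,0]]]'
```

```text
clock: 5.7
ee_pos: [0.5564, 0.0651, 0.2051]
orientation: [[0.996, -0.092, 0.001], [-0.092, -0.996, 0.007], [-0.0, -0.007, -1.0]]
ft_force: [5.4, 13.1, -11.5]
gripper_width: 0.0267
gripper_force: 59.6
clock: 5.9
ee_pos: [0.5589, 0.0649, 0.2089]
orientation: [[0.996, -0.093, 0.002], [-0.093, -0.996, 0.007], [0.001, -0.007, -1.0]]
ft_force: [3.8, 12.1, -2.9]
gripper_width: 0.0263
gripper_force: 59.8
```

```bash
python3 -m creep '[[[0.002,0,0.003],[0,0,0]],[[0.002,0,0.003],[0,0,0]],[[0,0,0],[0,0,0]]]'
```

```text
clock: 6.2
ee_pos: [0.5651, 0.0645, 0.2147]
orientation: [[0.996, -0.09, 0.007], [-0.09, -0.996, 0.005], [0.007, -0.006, -1.0]]
ft_force: [14.3, 11.2, -11.6]
gripper_width: 0.0261
gripper_force: 61.8
```

```bash
python3 -m creep '[[[0,0,0],[0,0,0]],[[0,0,0],[0,0,0]],[[0,0,0],[0,0,0]],[[-0.005,0,0.03],[0,0,0]],[[-0.005,0,0.04],[0,0,0]],[[-0.01,0,0.03],[0,0,0]],[[0,0,0],[0,0,0]]]' 1
cat > e.py <<'E'
from d import fish
from h import *
import sys
n=sys.argv[1]
np.set_printoptions(precision=4,suppress=True)
X={}
for cam in('side','scene'):
    c=ctrl.read_camera(cam);save(c,n+cam+'.png');X[cam]=c
    hsv=cv2.cvtColor(c['image'],cv2.COLOR_RGB2HSV)
    m=cv2.inRange(hsv,(0,150,70),(7,255,255))|cv2.inRange(hsv,(173,150,70),(180,255,255))
    k,l,st,ce=cv2.connectedComponentsWithStats(m)
    for i in range(1,k):
        if st[i,4]>=3 and 200<ce[i][0]<330:print(cam,'red',ce[i],st[i],'depth',world(c,ce[i]),'h',world(c,ce[i],h=.0205))
c=X['side']
for a,z in((32,.2236),(-20,.119)):
    print('expected knob px',a,[proj(X[q],[.659-.12*np.cos(np.radians(a))*.995,.0545+.12*np.cos(np.radians(a))*.096,z]) for q in X])
E
sed -i 's/^c=ctrl.read_camera(.wrist.)/if __name__!="__main__": raise SystemExit\n&/' d.py
python3 - <<'E'
s=open('d.py').read();i=s.index('if __name__');open('d.py','w').write(s[:i])
E
python3 e.py up
```

```text
clock: 6.9
ee_pos: [0.5441, 0.0608, 0.321]
orientation: [[0.996, -0.094, 0.01], [-0.094, -0.996, -0.001], [0.01, -0.0, -1.0]]
ft_force: [1.4, -0.3, 1.1]
gripper_width: 0.0856
gripper_force: 0.0
side red [262.0482 191.759 ] [258 187  10  11  83] depth [0.5489 0.0715 0.2307] h [ 0.7338 -0.1448  0.0205]
scene red [308.2444 196.8444] [305 194   8   7  45] depth [0.5641 0.0649 0.2327] h [0.3455 0.0467 0.0205]
scene red [226.2727 255.2727] [222 254   9   3  11] depth [ 0.6384 -0.1704  0.0223] h [ 0.6371 -0.1709  0.0205]
expected knob px 32 [array([261.2857, 191.4141]), array([308.1837, 197.601 ])]
expected knob px -20 [array([264.8783, 223.103 ]), array([307.7496, 220.3606])]
```

Knob seen at the up-stop pixels in both cameras (side 262,192, expected 261,191). Now to a tilted standoff in front of the port.

```bash
python3 -m creep '[[[-0.006,-0.035,0],[0,0,8.4]],[[-0.006,-0.035,0],[0,0,8.4]],[[-0.006,-0.035,0],[0,0,8.4]],[[-0.006,-0.035,0],[0,0,8.4]],[[-0.006,-0.035,0],[0,0,8.4]],[[-0.006,-0.035,0],[0,0,8.4]],[[-0.006,-0.033,0],[0,0,8.3]],[[0,0,0],[0,0,0]]]' && python3 -m creep '[[[0.009,0,-0.028],[6,-4.5,0]],[[0.009,0,-0.028],[6,-4.5,0]],[[0.009,0,-0.028],[6,-4.5,0]],[[0.009,0,-0.028],[6,-4.5,0]],[[0.009,0,-0.028],[6,-4.5,0]],[[0.009,0,-0.028],[6,-4.5,0]],[[0,0,0],[0,0,0]],[[0,0,0],[0,0,0]]]'
cat > f.py <<'E'
from d import fish
from h import *
import sys
np.set_printoptions(precision=4,suppress=True)
A=np.array([.648,-.060,0]);c=ctrl.read_camera('wrist');save(c,sys.argv[1])
def ang(T):
    d=T-A;return np.hypot(*d[:2]),np.degrees(np.arctan2(d[1],d[0]))
hsv=cv2.cvtColor(c['image'],cv2.COLOR_RGB2HSV)
m=cv2.inRange(hsv,(0,150,70),(7,255,255))|cv2.inRange(hsv,(173,150,70),(180,255,255))
k,l,st,ce=cv2.connectedComponentsWithStats(m)
for i in range(1,k):
    if st[i,4]>=15:T=fish(c,ce[i],.0205);print('red',ce[i],st[i],T,ang(T))
for r in ctrl.landmark_of('port_tip','wrist')[:2]:T=fish(c,r['pixel'],.065);print(r,T,ang(T))
for r in ctrl.landmark_of('red_mark','wrist')[:2]:T=fish(c,r['pixel'],.0205);print(r,T,ang(T))
print(ctrl.state()['joint_positions'])
E
python3 f.py w2.png
```

```text
clock: 7.8
ee_pos: [0.4988, -0.1853, 0.3122]
orientation: [[0.597, 0.802, -0.003], [0.802, -0.597, -0.0], [-0.002, -0.003, -1.0]]
ft_force: [-0.5, 0.5, -0.8]
gripper_width: 0.0855
gripper_force: 0.0
clock: 8.6
ee_pos: [0.5533, -0.1809, 0.1443]
orientation: [[0.426, 0.801, 0.421], [0.565, -0.599, 0.568], [0.707, -0.004, -0.707]]
ft_force: [-1.2, -0.5, 0.6]
gripper_width: 0.0855
gripper_force: 0.0
red [349.8753 252.2287] [334 235  33  36 481] [ 0.639  -0.1726  0.0205] (np.float64(0.11293889925218732), np.float64(-94.57234938001675))
{'pixel': [109.9, 359.3], 'p': 0.8} [ 0.4242 -0.1459  0.065 ] (np.float64(0.23977827291854503), np.float64(-158.99495514360137))
{'pixel': [279.7, 219.3], 'p': 0.55} [ 0.5941 -0.1262  0.065 ] (np.float64(0.08540827448807047), np.float64(-129.16802613523788))
[-0.8718  0.2558  1.8472  0.7835  1.3444 -0.5427]
```

View pics/w2.png

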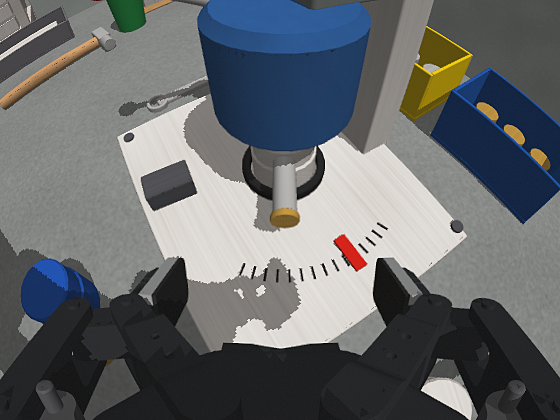

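The wrist picture shows the port bead at (285,217), pointing at the camera, the red bar at (350,252) about 32° further round, and a clear path. Going in to grip.

```bash
python3 -m creep '[[[0.016,0.02,-0.023],[0,0,0]],[[0.016,0.02,-0.023],[0,0,0]],[[0.016,0.02,-0.023],[0,0,0]],[[0.015,0.019,-0.023],[0,0,0]],[[0,0,0],[0,0,0]],[[0,0,0],[0,0,0]],[[0,0,0],[0,0,0]]]'; python3 -m creep '[[[0,0,0],[0,0,0]],[[0,0,0],[0,0,0]]]' 0.4
```

```text
clock: 9.45
ee_pos: [0.6189, -0.1039, 0.0573]
orientation: [[0.418, 0.802, 0.427], [0.571, -0.597, 0.563], [0.707, 0.008, -0.707]]
ft_force: [-0.3, -0.9, -0.5]
gripper_width: 0.0856
gripper_force: 0.0
clock: 9.65
ee_pos: [0.6179, -0.1041, 0.0557]
orientation: [[0.42, 0.801, 0.426], [0.569, -0.599, 0.564], [0.707, 0.005, -0.707]]
ft_force: [-0.8, -1.1, -0.7]
gripper_width: 0.0591
gripper_force: 0.0
```

```bash
python3 -m creep '[[[0,0,-0.004],[0,0,0]],[[0,0,0],[0,0,0]],[[0,0,0],[0,0,0]],[[0,0,0],[0,0,0]],[[0,0,0],[0,0,0]],[[0,0,0],[0,0,0]]]' 0; python3 f.py w3.png
```

```text
clock: 10.25
ee_pos: [0.6172, -0.1028, 0.0502]
orientation: [[0.421, 0.802, 0.424], [0.568, -0.598, 0.566], [0.707, 0.002, -0.707]]
ft_force: [-2.3, -0.9, 0.6]
gripper_width: 0.0202
gripper_force: 58.3
{'pixel': [278.8, 328.5], 'p': 0.73} [ 0.5975 -0.1293  0.065 ] (np.float64(0.08577793171584969), np.float64(-126.09608217222248))
[-0.6914  0.4334  1.8515  0.9033  1.118  -0.5783]
```

View pics/w3.png

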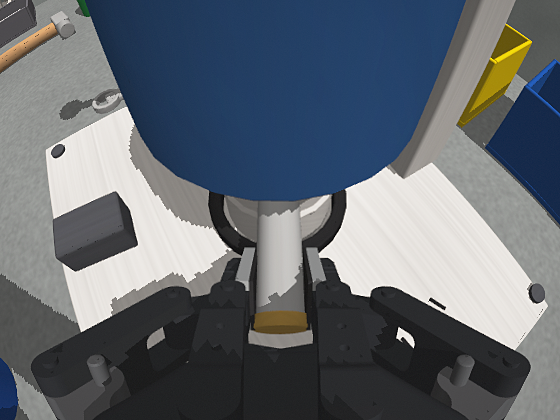

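Gripped: the tube sits between the pads (width 20.2 mm), bead at (280,322), low forces. Turning +32° about the nest axis.

```bash
python3 -m creep '[[[0.0031,-0.0020,0],[0,0,4]],[[0.0032,-0.0019,0],[0,0,4]],[[0.0033,-0.0016,0],[0,0,4]],[[0,0,0],[0,0,0]],[[0,0,0],[0,0,0]]]' && python3 -m creep '[[[0.0034,-0.0013,0],[0,0,4]],[[0.0035,-0.0011,0],[0,0,4]],[[0.0036,-0.0009,0],[0,0,4]],[[0.0036,-0.0006,0],[0,0,4]],[[0.0037,-0.0004,0],[0,0,4]],[[0,0,0],[0,0,0]],[[0,0,0],[0,0,0]],[[0,0,0],[0,0,0]]]'; python3 f.py w4.png
```

```text
clock: 10.9
ee_pos: [0.6277, -0.1087, 0.0503]
orientation: [[0.295, 0.907, 0.3], [0.643, -0.42, 0.64], [0.707, 0.004, -0.707]]
ft_force: [0.7, -1.6, 0.1]
gripper_width: 0.0198
gripper_force: 58.3
clock: 11.7
ee_pos: [0.6447, -0.1122, 0.0504]
orientation: [[0.058, 0.996, 0.062], [0.704, -0.085, 0.705], [0.707, 0.003, -0.707]]
ft_force: [2.2, 1.5, 0.2]
gripper_width: 0.0205
gripper_force: 58.6
{'pixel': [276.9, 332.6], 'p': 0.72} [ 0.6408 -0.1471  0.065 ] (np.float64(0.08740761990110715), np.float64(-94.69757691892609))
[-0.6185  0.7232  1.403   0.6572  1.5031 -0.7505]
```

View pics/w4.png

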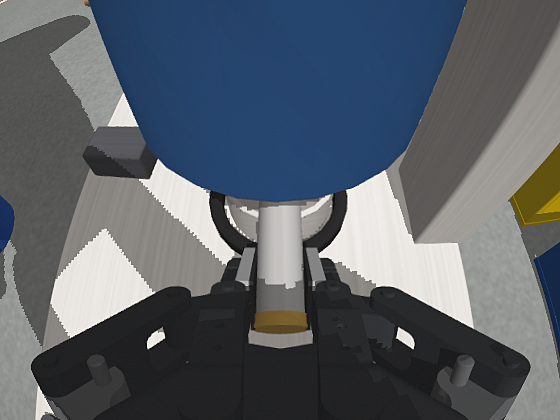

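The port is turned (bead at (280,322), centred in the pads, tool azimuth -94.9°). Release, back out along the tool axis and check against the mark.

```bash
python3 -m creep '[[[0,0,0],[0,0,0]],[[0,0,0],[0,0,0]],[[0,0,0],[0,0,0]],[[0,0,0],[0,0,0]],[[-0.002,-0.02,0.02],[0,0,0]],[[-0.003,-0.028,0.028],[0,0,0]],[[-0.003,-0.028,0.028],[0,0,0]],[[-0.003,-0.028,0.028],[0,0,0]],[[0,0,0],[0,0,0]],[[0,0,0],[0,0,0]]]' 1; python3 f.py w5.png
python3 - <<'E'
import cv2
i=cv2.imread('pics/w5.png');cv2.imwrite('pics/w5c.png',cv2.resize(i[120:300,180:400],None,fx=3.3,fy=3.3,interpolation=2))
E
```

```text
clock: 12.85
ee_pos: [0.634, -0.2176, 0.1549]
orientation: [[0.056, 0.997, 0.062], [0.706, -0.083, 0.704], [0.706, 0.004, -0.708]]
ft_force: [-0.2, 1.7, -0.7]
gripper_width: 0.0857
gripper_force: 0.0
red [280.0289 269.8433] [274 251  13  38 485] [ 0.6388 -0.1728  0.0205] (np.float64(0.11318321321399041), np.float64(-94.67864486737912))
{'pixel': [61.3, 238.6], 'p': 0.85} [ 0.4346 -0.1499  0.065 ] (np.float64(0.23155427767443532), np.float64(-157.1530943979589))
{'pixel': [278.1, 221.9], 'p': 0.82} [ 0.6391 -0.1468  0.065 ] (np.float64(0.08727698747835394), np.float64(-95.83045726516998))
{'pixel': [283.3, 271.3], 'p': 0.79} [ 0.6416 -0.1745  0.0205] (np.float64(0.11463788385630373), np.float64(-93.19164695470197))
[-0.7368  0.6914  1.2354  0.6052  1.7303 -0.7188]
```

View pics/w5c.png

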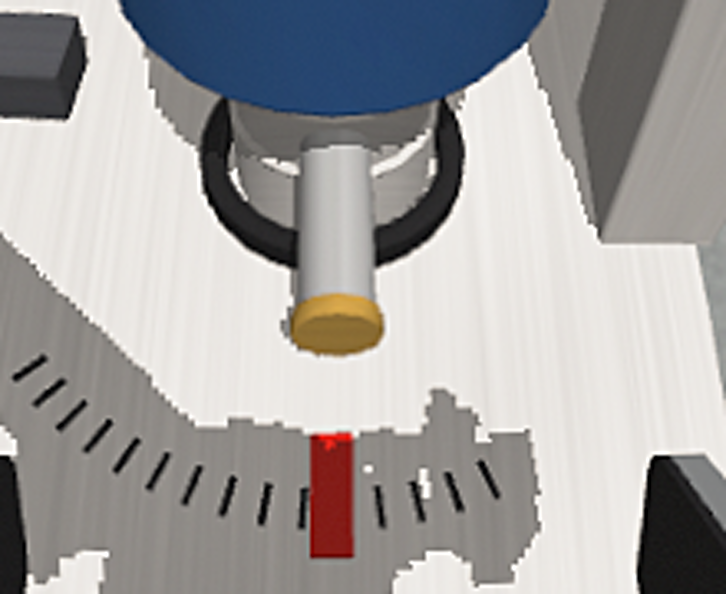

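The crop shows the bead at (337,327), pointing straight at the red bar at (332,495) and in line with the nest centre (333,165), so the turn is within about 1° and the connector is seated. Now back to the lever.

```bash
python3 -m creep '[[[-0.02,0,0.03],[-7.5,0.6,0]],[[-0.02,0,0.03],[-7.5,0.6,0]],[[-0.02,0,0.03],[-7.5,0.6,0]],[[-0.02,0,0.03],[-7.5,0.6,0]],[[-0.02,0,0.03],[-7.5,0.6,0]],[[-0.02,0,0.03],[-7.5,0.6,0]],[[0,0,0],[0,0,0]]]' && python3 -m creep '[[[0.004,0.025,0],[0,0,-8.2]],[[0.004,0.025,0],[0,0,-8.2]],[[0.004,0.025,0],[0,0,-8.2]],[[0.004,0.025,0],[0,0,-8.2]],[[0.004,0.025,0],[0,0,-8.2]],[[0.004,0.025,0],[0,0,-8.2]],[[0.004,0.025,0],[0,0,-8.2]],[[0.004,0.025,0],[0,0,-8.2]],[[0.004,0.025,0],[0,0,-8.2]],[[0.004,0.025,0],[0,0,-8.2]],[[0.003,0.030,0],[0,0,-8.2]],[[0,0,0],[0,0,0]]]'
```

```text
clock: 13.7
ee_pos: [0.5144, -0.2141, 0.3403]
orientation: [[0.075, 0.997, 0.011], [0.997, -0.075, -0.01], [-0.009, 0.012, -1.0]]
ft_force: [1.0, 0.8, 1.7]
gripper_width: 0.0852
gripper_force: 0.0
clock: 14.9
ee_pos: [0.556, 0.0672, 0.3317]
orientation: [[0.997, -0.082, -0.007], [-0.082, -0.997, -0.001], [-0.007, 0.001, -1.0]]
ft_force: [0.2, -1.0, 0.7]
gripper_width: 0.0856
gripper_force: 0.0
```

```bash
python3 -m creep '[[[0,-0.001,-0.032],[0,0,0]],[[0,-0.001,-0.032],[0,0,0]],[[0,0,-0.032],[0,0,0]],[[0,0,-0.032],[0,0,0]],[[0,0,0],[0,0,0]],[[0,0,0],[0,0,0]]]' && python3 -m creep '[[[0,0,0],[0,0,0]],[[0,0,0],[0,0,0]],[[0,0,0],[0,0,0]],[[0,0,0],[0,0,0]],[[0,0,0],[0,0,0]],[[0,0,0],[0,0,0]]]' 0
```

```text
clock: 15.5
ee_pos: [0.556, 0.0613, 0.2053]
orientation: [[0.997, -0.082, -0.006], [-0.082, -0.997, -0.003], [-0.006, 0.004, -1.0]]
ft_force: [0.0, 0.3, 1.6]
gripper_width: 0.0851
gripper_force: 0.0
clock: 16.1
ee_pos: [0.5572, 0.0651, 0.2077]
orientation: [[0.997, -0.082, -0.001], [-0.082, -0.997, 0.003], [-0.001, -0.003, -1.0]]
ft_force: [-1.3, 11.8, 4.1]
gripper_width: 0.0268
gripper_force: 58.8
```

```bash
python3 -m creep '[[[-0.004,0,-0.008],[0,0,0]],[[-0.004,0.001,-0.008],[0,0,0]],[[-0.003,0,-0.008],[0,0,0]],[[-0.003,0,-0.009],[0,0,0]],[[-0.002,0,-0.009],[0,0,0]],[[-0.0015,0,-0.009],[0,0,0]],[[-0.001,0,-0.009],[0,0,0]],[[0,0,-0.009],[0,0,0]],[[0.001,0,-0.009],[0,0,0]],[[0.001,0,-0.009],[0,0,0]],[[0.002,0,-0.009],[0,0,0]],[[0.003,0,-0.009],[0,0,0]]]' && python3 -m creep '[[[0.0015,0,-0.003],[0,0,0]],[[0.001,0,-0.003],[0,0,0]],[[0,0,0],[0,0,0]]]'
```

```text
clock: 17.3
ee_pos: [0.544, 0.0663, 0.1016]
orientation: [[0.997, -0.082, -0.005], [-0.082, -0.997, 0.003], [-0.006, -0.002, -1.0]]
ft_force: [-17.6, 14.8, 44.9]
gripper_width: 0.0271
gripper_force: 70.9
clock: 17.6
ee_pos: [0.5474, 0.0661, 0.0977]
orientation: [[0.997, -0.081, -0.004], [-0.081, -0.997, 0.002], [-0.004, -0.002, -1.0]]
ft_force: [-10.3, 13.6, 15.1]
gripper_width: 0.027
gripper_force: 72.2
```

```bash
python3 -m creep '[[[0,0,0.001],[0,0,0]],[[0,0,0],[0,0,0]],[[0,0,0],[0,0,0]],[[0,0,0],[0,0,0]],[[0,0,0.035],[0,0,0]],[[-0.01,0,0.04],[0,0,0]],[[-0.02,0,0.04],[0,0,0]],[[-0.03,-0.02,0.03],[0,0,0]],[[-0.03,-0.02,0.03],[0,0,0]],[[0,0,0],[0,0,0]]]' 1; python3 e.py dn;python3 - <<'E'
import cv2
i=cv2.imread('pics/dnside.png');cv2.imwrite('pics/dnsidec.png',cv2.resize(i[165:245,220:340],None,fx=6.6,fy=6.6,interpolation=2))
E
```

```text
clock: 18.6
ee_pos: [0.4579, 0.0205, 0.2765]
orientation: [[0.996, -0.085, 0.005], [-0.085, -0.996, -0.006], [0.006, 0.005, -1.0]]
ft_force: [1.6, -0.2, 0.3]
gripper_width: 0.0858
gripper_force: 0.0
side red [290. 198.] [288 197   5   3   7] depth [ 0.6356 -0.171   0.0245] h [ 0.6388 -0.1752  0.0205]
side red [265.371  222.2903] [261 219  10   8  62] depth [0.5398 0.0714 0.1296] h [ 0.6236 -0.028   0.0205]
scene red [308.3846 218.3846] [305 216   7   6  26] depth [0.5515 0.0673 0.1329] h [0.447  0.059  0.0205]
scene red [226.2727 255.2727] [222 254   9   3  11] depth [ 0.6398 -0.1698  0.0242] h [ 0.6371 -0.1709  0.0205]
expected knob px 32 [array([261.2857, 191.4141]), array([308.1837, 197.601 ])]
expected knob px -20 [array([264.8783, 223.103 ]), array([307.7496, 220.3606])]
```

View pics/dnsidec.png

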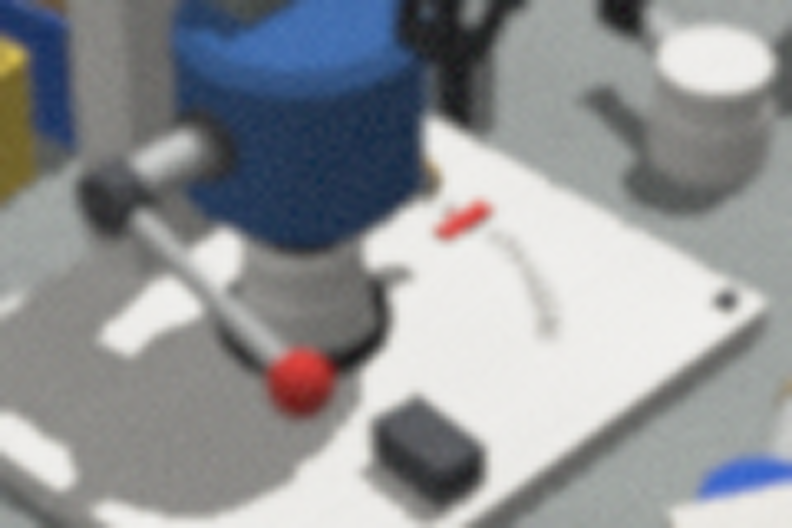

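The crop shows the lever down, with the knob at side px (265,222), the same pixel as the original fully clamped position. The bead shows at (430,178), behind the head toward the red bar, and the gauge block is in place. Handing in.

```bash
python3 -c "
from plant import ctrl
print(ctrl.job_done())"
```

```text
the job is handed in; nothing more can be done
None
```

Job handed in at about 19 s: I swung the lever fully up, turned the connector about 32° in its nest so its port points at the red mark (within about 1° in the wrist camera, checked before re-clamping), and swung the lever back to its original clamped position.

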